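Hang the second hanger arm on the slotted upright

ROBOT

A 6-joint arm with a two-finger parallel gripper is mounted at the origin on the work surface. World frame = base frame: x ahead of the robot, y to its left, z up, the work surface at z = 0. Lengths are in m, angles in degrees, forces in N, time in s.
With the tool pointing down it reaches from about 0.375 to 0.75 m from the base axis. Payload 9 kg.
Tool frame: the origin (TCP) lies where the fingers leave the gripper's body, on its centre line; the fingertips stand 73 mm ahead of it and the grasp point (between the pads) lies 54 mm ahead of it (robot.tip_reach is the distance from the TCP to the fingertips, in m); z points along the fingers, y is the direction in which the jaws open and shut (so a half turn about z gives the same grasp; the last joint's range is limited). The gripper opens to 85 mm and grips with 20 to 120 N. Pads are 22 mm wide; open, the fingers measure 114 mm over their backs; the gripper's body (76 mm by 85 mm) begins 54 mm behind the grasp point. The pads swing forward as they close: fully open they stand 13 mm farther back than shut.
Start: joints at [-86.901, 5.964, 5.575, 89.605, 0, 77.527], TCP at [0.161, -0.578, 0.304] pointing down, gripper open.
Joint ranges: [-171.21, 171.21], [-48.23, 106.86], [-62.78, 66.21], [-105.2, 120.99], [-86.42, 89.51], [-180, 180]. Speed limits (degrees/s): [127.2, 127.2, 147.25, 180, 180, 180].

INTERFACE

Orientations are given as [roll, pitch, yaw] about the fixed x, y, z axes, in that order (R = Rz(yaw) Ry(pitch) Rx(roll)).
In Python, from plant import robot gives the robot as it stands. Calls block until the motion is done:
- robot.move_pose(position, orientation): joint-space move of the TCP to a pose.
- robot.line_to(position, vel=0.15, rotation=None, guard=None): straight line of the TCP; rotation=None keeps the orientation; vel is the mean speed in m/s. With guard (N) it stops when the force on the tool has changed by that much, and returns True; else False.
- robot.goto_joints(angles): joint-space move.
- robot.set_gripper(opening): finger opening in m; the grip force is fixed at half the most; returns when the fingers have stopped.
- robot.pause(seconds).
- robot.ik(position, orientation): joint angles nearest the present ones, or None.
- robot.observe(): the state.
- robot.grab_frame(name): name is "scene" or "top" or "wrist"; returns the picture (480x640x3 uint8, blue, green, red); there is no depth.
- robot.get_calibration(name): a dict with "vertical_fov" (degrees; the focal length in pixels is half the picture's height over the tangent of half this angle, whatever the lens; pixels are square), "cx", "cy" (the principal point, pixels), "rvec" (rotation vector, rad) and "tvec" (3), from world to camera coordinates, as OpenCV has them. Camera axes: x right, y down, z forward; pixel columns grow to the right and rows downward; lengths in m; the calibration is good to about 2 mm. A picture is of the moment at which its call begins: read the wrist's pose just before it. get_calibration takes no time and is no camera call; for the wrist camera it gives the pose at the moment of the call.
A pose or a line that the arm cannot do raises robot.IKError and nothing moves.
- robot.job_done(): hands the job in, once; it reports no verdict.
The state is a dict: "time": time; "q": joint angles; "qvel": joint speeds; "joint_torque": joint torques, N m; "tool_pos": TCP position; "tcp_rot": TCP orientation; "ft_force": force on the tool from outside, world axes, zero at the start; "torque": the same for the moment, N m; "gripper_width": finger opening in m.
Only numpy, scipy, OpenCV 4.12 (cv2) and the standard library are available. Lean on these libraries where they do the work, as an engineer would, in place of code of your own. Each camera call takes 0.05 s, during which the arm holds its last target. There are 200 camera calls.

TASK

Hang the long hanger arm on the empty upright, hook tabs in the upper two of its three slots, level with the arm already hung on the other upright, so that the pair can carry timber: press the tabs in, lower the arm until the hooks are fully down on the slot edges and the back plate lies against the upright, then let go. Leave the short arm where it lies.

Things in the scene. Friction and masses are not known exactly. Their poses are not given: they have to be found in the camera images.
- long_arm_mid (a point): Long bare-steel hanger arm, about 0.4 kg, standing on the flat underside of its bar. Point: bar's centre, 20 mm up. Bar 180 long (x), 26 wide (y), 40 mm high, to be gripped here across y from above. +x to the hook tabs, z up. At +x end a back plate 56 wide, 115 tall, 6 mm thick with two tabs, one above the other, on its rear face; at -x end a lip rises 29 mm above the bar.
- long_arm_back (a point): On the long arm's rear plate face, centred, 96 mm in x and 42 mm up from long_arm_mid, same axes. Tabs 16 mm wide stick out 21 mm: a neck 8 mm high, its underside 30 mm above (upper) or below (lower tab) this point, ending in a lip hanging 16 mm below the neck's underside; gap from plate to lip 10 mm at the neck, 15 at the lip's foot.
- upright_seat (a point): Empty upright: fixed grey steel channel 90 wide, 300 tall, wall 6 mm, 3 slots 36 wide, 42 mm high in a column; lower edges 100, 160, 220 mm up. Point: front face, centred, 190 mm up; long_arm_back comes here when hung in the upper two slots. x goes into the face (as the tabs do), z up. Enter 25 mm higher (9 mm spare up and down), plate to the face, then down 25. Released, it may droop 3 deg.
- short_arm_mid (a point): Short hanger arm of the same make, a bystander; its bar is only 100 mm long. Point: the bar's centre, 20 mm above its underside; +x to its tabs. Leave it alone.
Things that resemble listed ones, but are neither listed nor needed, are in the scene too. Leave any yellow look-alike of the part that bears long_arm_mid alone.

How it is judged (in metres and radians):
At the end, for the whole second after the job is handed in: The long arm hangs at rest in the upper two slots: long_arm_back within 8 mm in height and 16 mm sideways of upright_seat, plate at most 10 mm off the face, arm upright within 10 degrees, square to the face within 15, bar in front. The short arm is within 40 mm of its start (x of long_arm_back in the frame of upright_seat between -0.01 and 0.005 m and y of long_arm_back in the frame of upright_seat between -0.016 and 0.016 m and z of long_arm_back in the frame of upright_seat between -0.008 and 0.008 m and angle between long_arm_mid's own z axis and vertical below 0.18 rad and angle between the x axis of long_arm_mid and the x axis of upright_seat, either way round below 0.26 rad and x of long_arm_mid in the frame of upright_seat below -0.07 m and linear speed of long_arm below 0.03 m/s); the robot touches nothing.
It fails at once if the short arm is moved more than 40 mm (distance of short_arm_mid from where it was at the start of the episode above 0.04 m).
It also fails if it takes over 40 s, if anything falls off the work surface, if the arm or the gripper's body presses on something with over 40 N, if the wrist force passes 120 N, or if a joint passes its speed limit or range.

## Working session

There is one attempt and no reset: what is moved stays moved. The work goes in short steps, each a Python script; the robot and the scene stay as the last script left them, time stands still between calls to the robot, and variables do not carry over. Pictures are saved under pics/ and viewed, about 8 in all and at most 12, crops included, and the job is handed in when it is done.

```bash
mkdir -p pics; ls; cat > h.py <<'E'
import numpy as np, cv2
from plant import robot
def cam(n):
    c=robot.get_calibration(n); f=240/np.tan(np.radians(c['vertical_fov'])/2)
    K=np.array([[f,0,c['cx']],[0,f,c['cy']],[0,0,1]]); R=cv2.Rodrigues(np.array(c['rvec'],float))[0]
    return K,R,np.array(c['tvec'],float).ravel(),c
def ray(C,p):
    K,R,t=C[:3]; d=R.T@np.linalg.solve(K,[p[0],p[1],1.]); return -R.T@t,d/np.linalg.norm(d)
def onz(C,p,z):
    o,d=ray(C,p); return o+d*(z-o[2])/d[2]
def proj(C,X):
    K,R,t=C[:3]; q=K@(R@np.asarray(X,float)+t); return q[:2]/q[2]
def two(C1,p1,C2,p2):
    o1,d1=ray(C1,p1);o2,d2=ray(C2,p2)
    s=np.linalg.lstsq(np.c_[d1,-d2],o2-o1,rcond=None)[0]
    a,b=o1+s[0]*d1,o2+s[1]*d2; return (a+b)/2,np.linalg.norm(a-b)
E
python3 - <<'E'
from h import *
for n in ("scene","top","wrist"):
    C=cam(n); cv2.imwrite(f"pics/{n}0.png",robot.grab_frame(n)); print(n,C[3],-C[1].T@C[2])
o=robot.observe();print(o['time'],o['tcp_rot'])
E
```

```text
pics
scene {'vertical_fov': 49.58422942551789, 'cx': 320.91904600210034, 'cy': 239.33286445302633, 'rvec': array([ 1.68710521,  1.80821726, -0.80904007]), 'tvec': array([ 0.04064731, -0.2455134 ,  1.5555473 ])} [1.3074568  0.07541918 0.87551419]
top {'vertical_fov': 43.73839202722759, 'cx': 314.9711375877217, 'cy': 237.77202157222027, 'rvec': array([ 2.17843708, -2.16159602,  0.13492173]), 'tvec': array([-0.00624775,  0.51856727,  1.42619863])} [0.35670997 0.01570886 1.47495926]
wrist {'vertical_fov': 62.045408965134314, 'cx': 323.29282782047255, 'cy': 245.39370955195753, 'rvec': array([-2.31768698,  1.75879179,  0.24879548]), 'tvec': array([-0.59950549, -0.03559375,  0.37876584])} [ 0.22902364 -0.55897911  0.37313247]
0.15 [-1.79943629e+02 -1.10144603e-02  1.55714451e+01]
```

View pics/scene0.png

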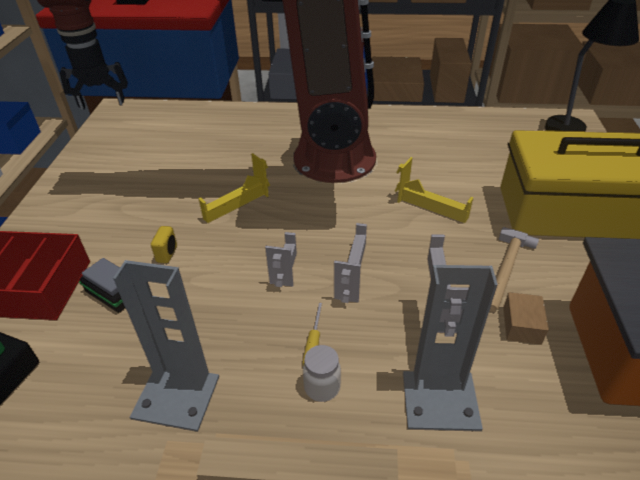

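View pics/top0.png

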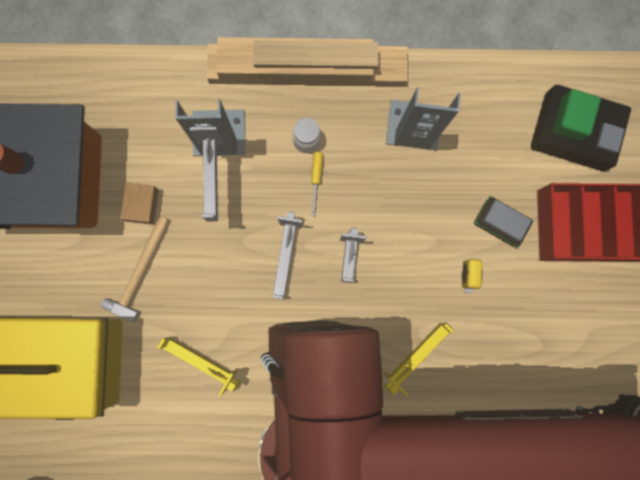

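The steel candidates for the long arm are:
- **A:** scene (348,268), top (286,257). Its bar looks long.
- **B:** scene (283,262), top (350,256). Its bar is short, so this is the short arm.

The yellow pieces at scene (235,190) and (435,195) are look-alikes. The arm at top (209,175) is already hung. A fits the description: bare steel with a long bar. The empty upright is at scene (170,320), top (425,120). Next I'll measure roughly and look from close by.

```bash
python3 - <<'E'
from h import *
T=cam('top');S=cam('scene')
lip=onz(T,(280,296),.07); hk=onz(T,(291,215),.1); m1=onz(T,(281,290),.04);m2=onz(T,(289,228),.04)
print(lip,hk,m1,m2, np.degrees(np.arctan2(*(m2-m1)[1::-1])))
for p in [(352,233),(350,282)]: print('short',onz(T,p,.04))
# upright: base of front face in top, z~0
for p in [(390,143),(438,150)]: print('base',onz(T,p,0.0))
for p in [(408,122),(453,128)]: print('top?',onz(T,p,0.3))
t=cv2.imread('pics/top0.png');s=cv2.imread('pics/scene0.png')
a=cv2.resize(t[70:170,370:480],None,fx=3.6,fy=3.6,interpolation=cv2.INTER_CUBIC)
b=cv2.resize(s[255:435,115:225],(396,600),interpolation=cv2.INTER_CUBIC)
c=cv2.resize(t[200:310,260:380],(396,240),interpolation=cv2.INTER_CUBIC)
L=np.zeros((600,396,3),np.uint8);L[:360]=a;L[360:]=c
cv2.imwrite('pics/m1.png',np.hstack([L,b]))
E
```

```text
[0.37637261 0.07906344 0.07      ] [0.56339294 0.05471167 0.1       ] [0.39108163 0.0782211  0.04      ] [0.54060509 0.06088268 0.04      ] -6.614356830967788
short [ 0.52974069 -0.09158688  0.04      ]
short [ 0.41140341 -0.08680468  0.04      ]
base [ 0.76485202 -0.19082389  0.        ]
base [ 0.74799878 -0.31238534  0.        ]
top? [ 0.72580479 -0.18564033  0.3       ]
top? [ 0.71432271 -0.2768415   0.3       ]
```

View pics/m1.png

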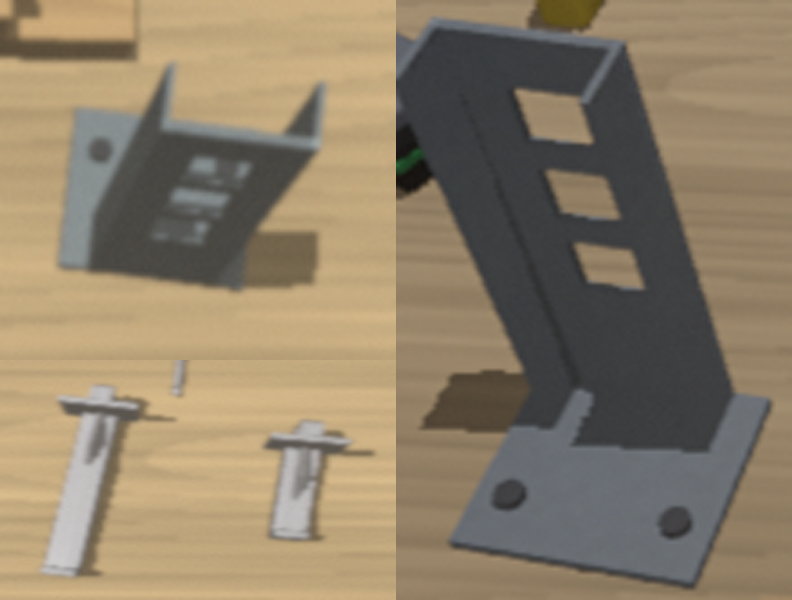

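The crop confirms A as the long arm: crop (90,480), a long bar with a plate and tab at its top end. B's bar is much shorter. In the crop, the upright's front top edge runs (160,136)-(317,150) in the top view and (435,20)-(625,42) in the scene view. Next I'll triangulate it and put the wrist camera over the arm, then tilted at the upright.

```bash
python3 - <<'E'
from h import *
T=cam('top');S=cam('scene')
tp=lambda u,v:(370+u/3.6,70+v/3.6); sc=lambda u,v:(115+u*110/396,255+v*.3)
A,e1=two(T,tp(160,136),S,sc(625,42));B,e2=two(T,tp(317,150),S,sc(435,20))
print('top corners',A,e1,B,e2,np.linalg.norm(A-B))
d=(A-B)[:2];n=np.array([d[1],-d[0]]);n/=np.linalg.norm(n);print('yaw',np.degrees(np.arctan2(n[1],n[0])),(A+B)/2)
for p in [tp(160,136),tp(317,150)]:print(onz(T,p,.3))
# wrist camera relative to the tool
o=robot.observe();from scipy.spatial.transform import Rotation as Ro
R=Ro.from_euler('xyz',o['tcp_rot'],degrees=True).as_matrix();W=cam('wrist')
print('cam in tool',R.T@(-W[1].T@W[2]-o['tool_pos']));print(R.T@W[1].T)
for yaw in (-6.6,173.4):
  for rp in ((180,0),):
    print(yaw,robot.ik([.46,.07,.30],[180,0,yaw]),robot.ik([.50,.06,.12],[180,0,yaw]))
# hung grasp: bar centre 96 back from plate along yaw ~ -10
E
```

```text
top corners [ 0.74772612 -0.11158243  0.30906234] 0.16885568708742688 [ 0.73425557 -0.19837229  0.30779314] 0.16947170971633582 0.08783818687850861
yaw -8.822416227964675 [ 0.74099085 -0.15497736  0.30842774]
[ 0.75566918 -0.19906526  0.3       ]
[ 0.74853798 -0.28778405  0.3       ]
cam in tool [ 7.05213156e-02  7.99474465e-05 -6.99077750e-02]
[[ 5.53736272e-04 -9.61163254e-01 -2.75979876e-01]
 [ 9.99999841e-01  5.60887591e-04  5.30170583e-05]
 [ 1.03835640e-04 -2.75979862e-01  9.61163412e-01]]
-6.6 [ -7.5201041  -17.79654552 -17.10603752  90.690508     0.
 179.0798959 ] [ -8.07032301  -8.10290503 -27.57821218  70.52469286   0.
 178.52967699]
173.4 [ -7.5201041  -17.79654552 -17.10603752  90.690508     0.
  -0.9201041 ] [ -8.07032301  -8.10290503 -27.57821218  70.52469286   0.
  -1.47032301]
```

```bash
python3 - <<'E'
from h import *
T=cam('top');S=cam('scene')
tp=lambda u,v:(370+u/3.6,70+v/3.6); sc=lambda u,v:(115+(u-396)*110/396,255+v*.3)
A,e1=two(T,tp(160,136),S,sc(625,42));B,e2=two(T,tp(317,150),S,sc(435,20))
d=(A-B)[:2];n=np.array([d[1],-d[0]]);n/=np.linalg.norm(n);print('top',A,e1,B,e2,np.linalg.norm(A-B),'yaw',np.degrees(np.arctan2(n[1],n[0])),(A+B)/2)
import time
def shot(p,o,name):
    robot.move_pose(p,o);robot.pause(.15); C=cam('wrist');im=robot.grab_frame('wrist')
    np.savez('pics/'+name,K=C[0],R=C[1],t=C[2]);cv2.imwrite(f'pics/{name}.png',im)
    print(name,robot.observe()['time'],robot.observe()['tool_pos'])
shot([.50,-.14,.36],[180,35,172],'u1')
shot([.50,-.24,.32],[180,35,172],'u2')
shot([.47,.068,.30],[180,0,173.4],'a1')
shot([.47,.068,.20],[180,0,173.4],'a2')
ims=[cv2.resize(cv2.imread(f'pics/{n}.png'),(400,300),interpolation=cv2.INTER_AREA) for n in ('u1','u2','a1','a2')]
cv2.imwrite('pics/m2.png',np.vstack([np.hstack(ims[:2]),np.hstack(ims[2:])]))
E
```

```text
top [ 0.75799334 -0.20072786  0.29359211] 0.0009924907455496855 [ 0.75013755 -0.28899636  0.29516201] 7.519350796166891e-05 0.08863128850969434 yaw -5.085851401616105 [ 0.75406545 -0.24486211  0.29437706]
u1 2.4083 [ 0.49996681 -0.14043216  0.35990434]
u2 3.1167 [ 0.50033886 -0.23933812  0.32095657]
a1 4.5333 [0.47011559 0.06710214 0.30006371]
a2 5.2167 [0.47125878 0.06776308 0.20247052]
```

View pics/m2.png

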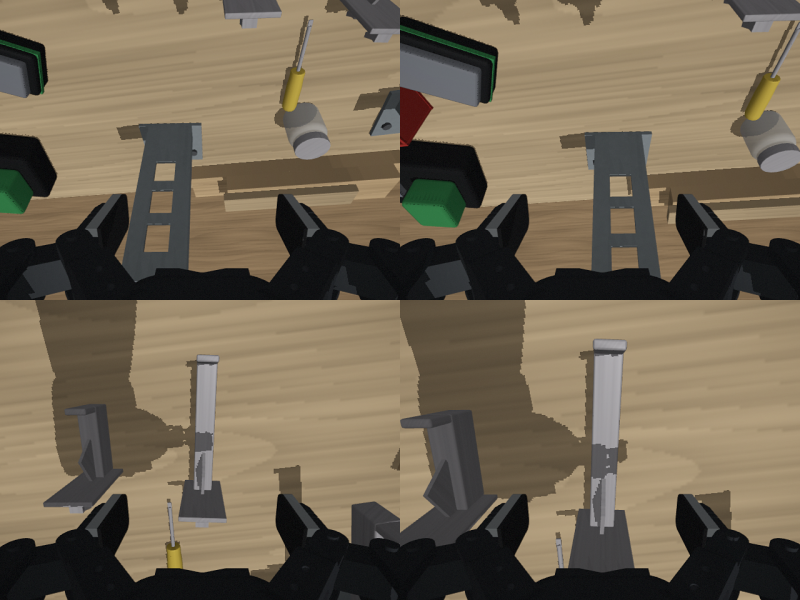

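u1 and u2 show the empty upright's front face, with slots at mosaic (158,235) and (620,183). a1 and a2 show the long arm with its lip at (208,358) and (609,345). Next I'll extract the slots and bar edges with masks.

```bash
cat > m.py <<'E'
from h import *
def ld(n):
    z=np.load(f'pics/{n}.npz');return (z['K'],z['R'],z['t']),cv2.imread(f'pics/{n}.png')
def sat(im): 
    im=cv2.GaussianBlur(im,(3,3),0).astype(int); return im.max(2)-im.min(2)
E
python3 - <<'E'
from m import *
for n in ('u1','u2'):
    C,im=ld(n); h=im.astype(int); m=((h[...,2]-h[...,0])<14).astype(np.uint8)*255
    cs,hi=cv2.findContours(m,cv2.RETR_CCOMP,cv2.CHAIN_APPROX_NONE)
    for c,k in zip(cs,hi[0]):
        if k[3]>=0 and cv2.contourArea(c)>150:
            a=cv2.approxPolyDP(c,.06*cv2.arcLength(c,True),True).reshape(-1,2)
            print(n,'hole',cv2.contourArea(c),cv2.minAreaRect(c)[0],a.tolist())
for n in ('a1','a2'):
    C,im=ld(n); h=im.astype(int); m=((h[...,2]-h[...,0])<14).astype(np.uint8)
    for v in range(75,330,15):
        u=np.flatnonzero(m[v,290:400])+290
        if len(u): print(n,v,u.min(),u.max(),len(u),end=' | ')
    print()
    for v in range(56,110,1):
        u=np.flatnonzero(m[v,290:400])+290
        if len(u)>5: print('first',v,u.min(),u.max());break
E
```

```text
u1 hole 1699.0 (250.99658203125, 381.04144287109375) [[236, 360], [273, 361], [268, 403], [229, 402]]
u1 hole 1264.5 (257.5, 323.0) [[244, 306], [277, 306], [273, 341], [238, 340]]
u1 hole 967.5 (263.0, 275.0) [[249, 262], [280, 260], [279, 288], [247, 290]]
u2 hole 1536.0 (359.5, 414.0) [[337, 396], [378, 395], [382, 428], [339, 433]]
u2 hole 1643.0 (356.5, 353.0) [[337, 333], [374, 334], [376, 374], [336, 372]]
u2 hole 1222.5 (353.0, 298.0) [[334, 283], [369, 281], [372, 313], [336, 315]]
a1 90 315 350 36 | a1 105 315 347 33 | a1 120 315 346 32 | a1 135 314 345 32 | a1 150 314 345 32 | a1 165 313 344 32 | a1 180 313 343 31 | a1 195 313 342 30 | a1 210 312 342 31 | a1 225 312 341 30 | a1 240 311 340 30 | a1 255 311 340 30 | a1 270 311 339 29 | a1 285 310 338 29 | a1 300 294 352 59 | a1 315 291 355 65 | 
first 88 315 347
a2 75 309 362 54 | a2 90 310 356 47 | a2 105 310 355 46 | a2 120 310 355 46 | a2 135 309 354 46 | a2 150 309 353 45 | a2 165 308 352 45 | a2 180 308 351 44 | a2 195 308 350 43 | a2 210 307 350 44 | a2 225 307 349 43 | a2 240 307 348 42 | a2 255 306 347 42 | a2 270 306 346 41 | a2 285 305 345 41 | a2 300 305 344 40 | a2 315 305 344 40 | 
first 62 313 323
```

```bash
python3 - <<'E'
from m import *
C1,_=ld('u1');C2,_=ld('u2')
print('lintel right corners')
for p,q in [((268,403),(376,374)),((273,341),(376,374)),((279,288),(372,313)),((268,403),(382,428))]: print(p,q,*two(C1,p,C2,q))
for p,q in [((238,340),(336,372)),((247,290),(336,315))]: print('L',p,q,*two(C1,p,C2,q))
C1,_=ld('a1');C2,_=ld('a2')
# bar top edges: left and right on z=.04 using line fits
P=[]
for C,rows in ((C1,[(105,315,347),(285,310,338)]),(C2,[(105,310,355),(315,305,344)])):
    a=[(onz(C,(l,v),.04)+onz(C,(r+1,v),.04))/2 for v,l,r in rows]; w=[np.linalg.norm(onz(C,(l,v),.04)-onz(C,(r+1,v),.04)) for v,l,r in rows]
    d=a[1]-a[0];print('bar',a,w,np.degrees(np.arctan2(d[1],d[0])))
# lip top edge outer end, left & right corners
for p,q in [((315,88),(309,64)),((350,90),(362,66))]: print('lip',*two(C1,p,C2,q))
im=cv2.imread('pics/a1.png')[70:130,290:380];im2=cv2.imread('pics/a2.png')[50:130,290:380]
a=cv2.resize(im,(400,267),interpolation=cv2.INTER_CUBIC);b=cv2.resize(im2,(400,356),interpolation=cv2.INTER_CUBIC)[:267]
c=cv2.resize(cv2.imread('pics/a1.png')[270:350,270:380],(400,290),interpolation=cv2.INTER_CUBIC)
d=cv2.resize(cv2.imread('pics/u1.png')[250:450,190:320],(400,615),interpolation=cv2.INTER_CUBIC)
L=np.vstack([a,c]);cv2.imwrite('pics/m3.png',np.hstack([L,d[:557]]))
E
```

```text
lintel right corners
(268, 403) (376, 374) [ 0.71355    -0.22199803  0.24884432] 0.05483352637755435
(273, 341) (376, 374) [ 0.76043252 -0.22747827  0.20214954] 0.00019500438203543235
(279, 288) (372, 313) [ 0.76246444 -0.22634131  0.13883163] 0.0002981047451592788
(268, 403) (382, 428) [ 0.76685939 -0.22790272  0.25310262] 0.013360545431123623
L (238, 340) (336, 372) [ 0.76027413 -0.26376544  0.1985638 ] 6.636911348900903e-05
L (247, 290) (336, 315) [ 0.76302444 -0.26279636  0.13790423] 0.0005118050885365132
bar [array([0.38282408, 0.08395748, 0.04      ]), array([0.53188919, 0.06115362, 0.04      ])] [np.float64(0.02577716024991696), np.float64(0.02569790366596329)] -8.697629310858533
bar [array([0.38987867, 0.08263285, 0.04      ]), array([0.51539411, 0.06387223, 0.04      ])] [np.float64(0.02530022688178855), np.float64(0.02557496318108233)] -8.500985825423502
lip [0.37151136 0.07269408 0.06580547] 0.0003568037299190247
lip [0.37612246 0.09696845 0.07173788] 0.00022294692338889496
```

View pics/m3.png

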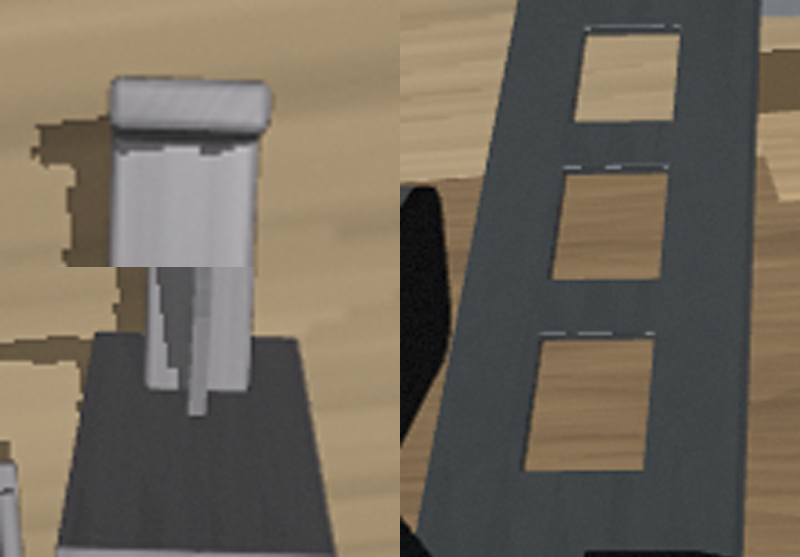

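The crop shows a clear lip end and plate, and the slot corners match the mask values: lintels at u1 (238..273,341) and (247..279,289). The measured heights agree with the text: lip top 0.069 against 0.069, lintels 0.200 and 0.138 against 0.202 and 0.142. Grasp next.

```bash
python3 - <<'E'
from m import *
C1,_=ld('u1');C2,_=ld('u2')
for C,l,r,z in [(C1,(238,340),(273,341),.202),(C1,(229,402),(268,403),.262),(C1,(247,290),(279,288),.142),(C2,(336,372),(376,374),.202),(C2,(336,315),(372,313),.142)]:
    L,R=onz(C,l,z),onz(C,r,z);d=R-L;print('seat',(L+R)/2,np.linalg.norm(d),'yaw',np.degrees(np.arctan2(-d[0],d[1])))
print('tip',robot.tip_reach)
robot.move_pose([.4625,.0713,.20],[180,0,171.4])
hit=robot.line_to([.4625,.0713,.084],vel=.12,guard=8)
robot.set_gripper(0.0)
o=robot.observe();print(hit,o['tool_pos'],o['gripper_width'],o['ft_force'],o['time'],robot.tip_reach)
robot.line_to([.4625,.0713,.15],vel=.1);robot.pause(.2)
o=robot.observe();print(o['tool_pos'],o['gripper_width'],o['ft_force'],o['torque'],o['time'])
print(robot.ik([.57,-.22,.26],[180,0,175]),robot.ik([.665,-.236,.237],[180,0,175]))
C=cam('scene');im=robot.grab_frame('scene');cv2.imwrite('pics/s2.png',cv2.resize(im[180:330,230:430],(800,600),interpolation=cv2.INTER_CUBIC))
E
```

```text
seat [ 0.75699956 -0.24432085  0.202     ] 0.03441181321911224 yaw -11.843416342078498
seat [ 0.75653625 -0.24407236  0.262     ] 0.03457737693731457 yaw -12.771436365288166
seat [ 0.75693793 -0.24259008  0.142     ] 0.03535849039890119 yaw -1.61816002857991
seat [ 0.75623683 -0.24516339  0.202     ] 0.03660370237015777 yaw -15.356127747551643
seat [ 0.75659285 -0.2442731   0.142     ] 0.03579143187929305 yaw -1.4235668623071047
tip 0.0726
False [0.46275187 0.0712687  0.08436629] 0.025311506687126065 [ 0.1850965  -0.16998597  4.19871713] 7.1583 0.0726
[0.46207081 0.0713526  0.14922229] 0.025186014021907746 [-0.38809811 -0.15752196 -5.48750703] [0.02708    0.06770461 0.01254803] 8.1667
[-33.35129654   7.6219538    2.79106641  85.16911261   0.
 -28.35129654] [-30.12239234  24.77742644  20.4707993   85.69337286   0.
 -25.12239234]
```

View pics/s2.png

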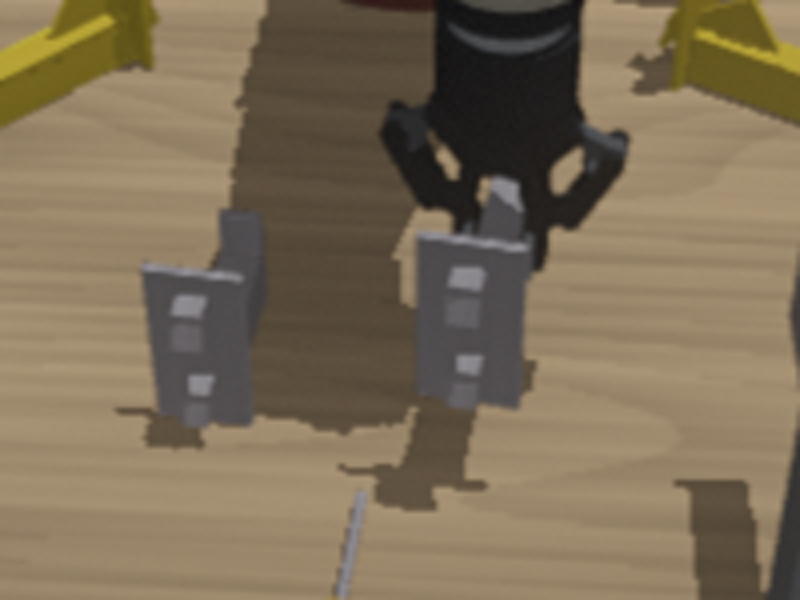

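The arm is held level, with the plate at crop (472,320) and both tabs visible. I'll move to the pre-entry pose, 45 mm off the face and 25 mm high, and look again.

```bash
cat > go.py <<'E'
from h import *
YAW=-6.5; n=np.array([np.cos(np.radians(YAW)),np.sin(np.radians(YAW)),0]); l=np.array([-n[1],n[0],0])
seat=np.array([.757,-.2445,.19])
def tcp(dx,dy,dz): return seat-n*(.096-dx)+l*dy+np.array([0,0,.022+dz])
E
python3 - <<'E'
from go import *
R=[180,0,180+YAW]
robot.line_to([.4625,.0713,.245],vel=.2)
p=tcp(-.10,0,.03);robot.line_to(p,vel=.25,rotation=R)
p=tcp(-.045,0,.025);robot.line_to(p,vel=.12);robot.pause(.2)
o=robot.observe();print(p,o['tool_pos'],o['tcp_rot'],o['time'],o['ft_force'])
ims=[robot.grab_frame(k) for k in('scene','top','wrist')]
for k,i in zip('stw',ims): cv2.imwrite(f'pics/p_{k}.png',i)
a=cv2.resize(ims[0][220:400,100:240],(400,514),interpolation=cv2.INTER_CUBIC)
b=cv2.resize(ims[1][80:200,360:480],(400,400),interpolation=cv2.INTER_CUBIC)[:257]
c=cv2.resize(ims[2][240:480,140:500],(400,257),interpolation=cv2.INTER_AREA)
cv2.imwrite('pics/m4.png',np.hstack([a,np.vstack([b,c])]))
E
```

```text
[ 0.61690637 -0.22853835  0.237     ] [ 0.61647011 -0.22841996  0.23735736] [-1.79992277e+02  8.70522498e-03  1.73494340e+02] 11.0417 [ 0.94047044 -0.22276297 -5.02107189]
```

View pics/m4.png

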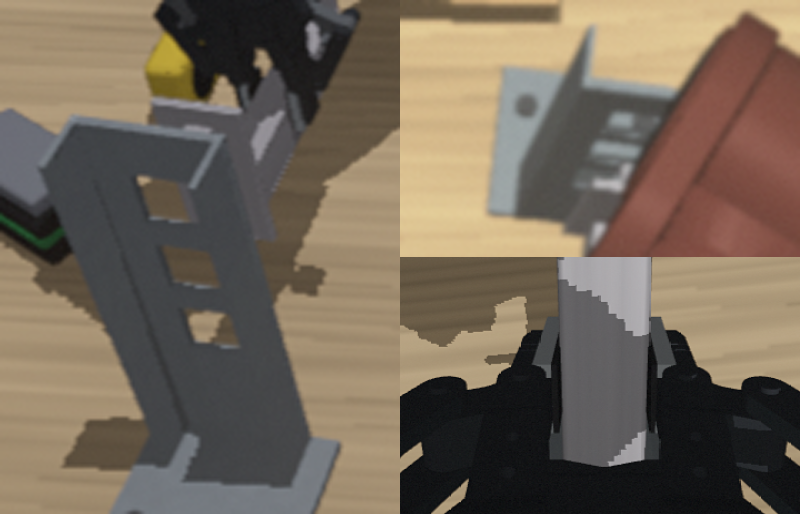

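```bash
python3 - <<'E'
from go import *
S=cam('scene')
c=seat+n*-.045+np.array([0,0,.025]); f=lambda p:np.round([(p[0]-100)*400/140,(p[1]-220)*514/180],0)
for nm,dx,dy,dz in [('topL rear',0,-.028,.053),('topR rear',0,.028,.053),('botR rear',0,.028,-.062),('botR front',-.006,.028,-.062)]:
    print(nm,f(proj(S,c+n*dx+l*dy+[0,0,dz])))
u=seat
for nm,dy,dz in [('upr topL',-.045,.11),('upr topR',.045,.11)]: print(nm,f(proj(S,u+l*dy+[0,0,dz])))
for nm,dy,dz in [('slot3 back sill L',-.018,.03),('R',.018,.03),('slot2 sill L',-.018,-.03),('R',.018,-.03)]: print(nm,f(proj(S,u+n*.006+l*dy+[0,0,dz])))
E
```

```text
topL rear [147. 102.]
topR rear [236. 113.]
botR rear [272. 242.]
botR front [276. 234.]
upr topL [ 70. 113.]
upr topR [223. 133.]
slot3 back sill L [145. 223.]
R [203. 231.]
slot2 sill L [169. 287.]
R [224. 296.]
```

Predicted and observed pixels agree to about 2 mm: plate corners (147,102) against (150,98) and (272,242) against (270,238), upright corners within 3 crop px. I'll insert with a guard.

```bash
python3 - <<'E'
from go import *
def st(t):
    o=robot.observe();p=np.array(o['tool_pos']);e=p-tcp(0,0,0)
    print(t,'n %.4f l %.4f z %.4f'%(e@n,e@l,e[2]),np.round(o['ft_force'],1),np.round(o['torque'],2),o['gripper_width'],round(o['time'],2))
st('a')
hit=robot.line_to(tcp(-.015,0,.025),vel=.06,guard=8);st(hit)
if not hit:
    hit=robot.line_to(tcp(.012,0,.025),vel=.03,guard=10);st(hit)
ims=[robot.grab_frame('scene')]
cv2.imwrite('pics/i1.png',cv2.resize(ims[0][240:370,110:220],(508,600),interpolation=cv2.INTER_CUBIC))
E
```

```text
a n -0.0452 l -0.0001 z 0.0253 [ 0.4 -0.4 -4.6] [0.01 0.04 0.01] 0.02489017209024884 11.19
False n -0.0151 l 0.0000 z 0.0248 [ 0.1 -0.3 -4. ] [0.05 0.09 0.05] 0.024906441255913406 11.84
True n -0.0000 l 0.0003 z 0.0234 [-0.2 -0.1 -4.4] [ 0.05  0.05 -0.03] 0.02497023526031783 12.43
```

View pics/i1.png

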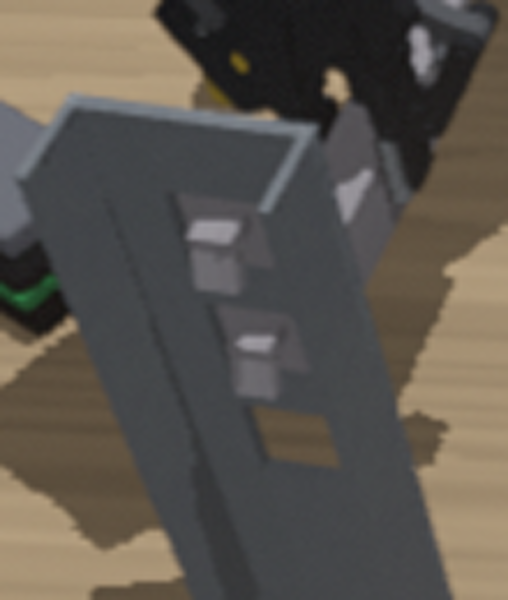

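Both tabs are through the upper two slots: upper at (215,245), lower at (255,365), with the bottom slot empty. They sit about 3 mm towards −y of centre, so I'll shift while lowering.

```bash
python3 - <<'E'
from go import *
def st(t):
    o=robot.observe();p=np.array(o['tool_pos']);e=p-tcp(0,0,0)
    print(t,'n %.4f l %.4f z %.4f'%(e@n,e@l,e[2]),np.round(o['ft_force'],1),np.round(o['torque'],2),o['gripper_width'],round(o['time'],2))
robot.line_to(tcp(-.001,.003,.0234),vel=.03,guard=10);st('side')
hit=robot.line_to(tcp(-.001,.003,.006),vel=.04,guard=12);st(hit)
if not hit:
    hit=robot.line_to(tcp(-.001,.003,-.008),vel=.02,guard=15);st(hit)
robot.pause(.2);st('rest')
cv2.imwrite('pics/i2.png',cv2.resize(robot.grab_frame('scene')[240:370,110:220],(508,600),interpolation=cv2.INTER_CUBIC))
E
```

```text
side n -0.0009 l 0.0033 z 0.0233 [ 0.5 -0.8 -5.1] [ 0.04  0.03 -0.01] 0.02504179782558043 12.73
False n -0.0011 l 0.0030 z 0.0058 [-0.3  0.2 -3.8] [-0.    0.01 -0.  ] 0.02513811764038291 13.32
True n -0.0009 l 0.0029 z -0.0050 [-1.6  0.5  4.9] [ 0.01  0.03 -0.12] 0.024467111566460614 13.93
rest n -0.0009 l 0.0028 z -0.0049 [-1.  -0.3  4.5] [ 0.02  0.09 -0.04] 0.025140719377742152 14.13
```

View pics/i2.png

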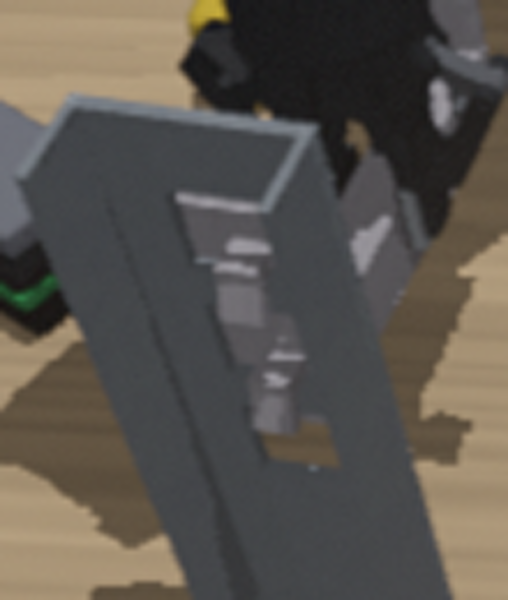

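The necks sit on both slot sills, with upper hook at (240,300) and lower at (275,405). The downward travel ended in firm contact, so I'll release, retreat and check.

```bash
python3 - <<'E'
from go import *
robot.set_gripper(.06);robot.pause(.3)
p=np.array(robot.observe()['tool_pos'])
robot.line_to(p+[0,0,.12],vel=.12)
robot.line_to(p+[-.16,.10,.14]-n*0,vel=.25);robot.pause(.3)
o=robot.observe();print(o['time'],o['ft_force'],o['gripper_width'])
S,T,W=[robot.grab_frame(k) for k in('scene','top','wrist')]
for k,i in zip('STW',(S,T,W)): cv2.imwrite(f'pics/f_{k}.png',i)
a=cv2.resize(S[240:370,110:220],(400,473),interpolation=cv2.INTER_CUBIC)
b=cv2.resize(T[80:240,340:480],(400,457),interpolation=cv2.INTER_CUBIC)
m=np.zeros((473,800,3),np.uint8);m[:,:400]=a;m[:457,400:]=b;cv2.imwrite('pics/m5.png',m)
E
```

```text
17.275 [0.14603985 0.01779362 0.67212201] 0.06017555406272098
```

View pics/m5.png

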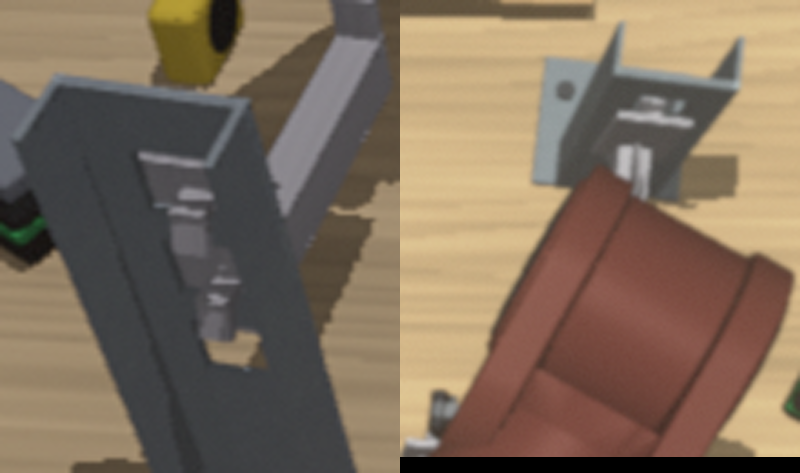

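The arm hangs free with both hooks seated in the upper slots, and the plate's top edge is at top-crop (617,115)-(692,124). One numeric check of plate position, height and the short arm, then I hand in.

```bash
python3 - <<'E'
from go import *
T=cam('top');S=cam('scene')
a,b=[onz(T,(340+u*.35,80+v*.35),.243) for u,v in((217,115),(292,124))]
c=(a+b)/2-seat;d=a-b;print('plate top: n %.4f l %.4f len %.4f yaw %.1f'%(c@n,c@l,np.linalg.norm(d),np.degrees(np.arctan2(-d[0],d[1]))))
# lip in wrist/scene; hook neck-top heights in scene vs prediction (crop coords)
f=lambda p:np.round([(p[0]-110)*400/110,(p[1]-240)*473/130],0)
for nm,dz in(('upper neck',.038),('lower neck',-.022)): print(nm,[f(proj(S,seat+n*.012+l*(.003+y)+[0,0,dz])) for y in(-.008,.008)])
s0=cv2.imread('pics/scene0.png').astype(int);s1=cv2.imread('pics/f_S.png').astype(int)
print('short arm region mean diff',abs(s0-s1)[235:290,262:300].mean())
E
```

```text
plate top: n -0.0128 l 0.0028 len 0.0562 yaw -6.4
upper neck [array([166., 213.]), array([199., 218.])]
lower neck [array([195., 296.]), array([227., 301.])]
short arm region mean diff 5.2762360446570975
```

The plate offset matches the expected 3° droop. The top edge reads −12.8 mm, which includes 6 mm of plate thickness and about 5 mm of lean. One check that the short arm hasn't shifted, then hand in.

```bash
python3 - <<'E'
from go import *
s0=cv2.imread('pics/scene0.png');s1=robot.grab_frame('scene')
r=cv2.matchTemplate(s1[210:320,235:330],s0[240:290,264:298],cv2.TM_CCOEFF_NORMED);_,v,_,p=cv2.minMaxLoc(r)
print('short arm shift px',p[0]+235-264,p[1]+210-240,v)
r=cv2.matchTemplate(s1[240:370,110:260],cv2.imread('pics/f_S.png')[255:340,130:215],cv2.TM_CCOEFF_NORMED);print('long arm still',cv2.minMaxLoc(r)[1:4:2])
o=robot.observe();print(o['time'],np.abs(o['qvel']).max())
robot.job_done()
E
```

```text
short arm shift px 0 0 0.9923672676086426
long arm still (0.9991713762283325, (20, 15))
17.475 0.2626987528711056
the job is handed in; nothing more can be done
```

The long arm is hung on the empty upright, with its hooks in the upper two slots. I gripped it across the bar, pressed the tabs in until the force guard stopped the move, and lowered it about 28 mm to firm contact. Then I let go, backed clear and handed in at 17.5 s; it reported no verdict.

**Checks that agreed:**
- The scene view shows both hooks seated on the slot sills. The hook necks are within about 2 mm of the predicted height.
- The plate is about 3 mm off centre sideways and yawed −6.4°, against the −6.5° I used for the upright.
- The long arm did not move between the last two pictures.
- The short arm has not shifted in the scene picture (0 px).
- The robot was clear of everything at the end.

**Checks that disagreed or were less certain:**
- **Height:** the tool height at contact read 5 mm below nominal, while the pictures put the hooks at about nominal. Slip in the grip or calibration error could account for it.
- **Plate gap:** the plate's top edge measured 12.8 mm in front of the face. I put this down to the 6 mm plate thickness, the expected 3° droop and about 2 mm of calibration error. That leaves an inferred gap of about 3 mm at the plate's centre, which I did not measure directly.
- **Upright yaw:** estimates from the individual slot edges scattered from about −15° to +1°, so I used −6.5°, which worked.
- **Level with the other arm:** I did not compare heights with the arm on the other upright. I relied on the slot position alone.

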